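# Free the seized jaw knob on the shaker and re-clamp the deep-well block

### The arm

A 6-joint arm with a two-finger parallel gripper is mounted at the origin on the work surface. World frame = base frame: x ahead of the robot, y to its left, z up, the work surface at z = 0. Lengths are in m, angles in rad, forces in N, time in s.
With the tool pointing down it reaches from about 0.35 to 0.975 m from the base axis. Payload 4.9 kg.
Tool frame: the origin (TCP) lies at the very end of the fingers, on their centre line; the grasp point (between the pads) lies 19 mm behind it (manip.tcp_to_grasp is the distance from the TCP to the grasp point, in m); z points along the fingers, y is the direction in which the jaws open and shut (so a half turn about z gives the same grasp; the last joint's range is limited). The gripper opens to 85 mm and grips with 20 to 120 N. Pads are 22 mm wide; open, the fingers measure 114 mm over their backs; the gripper's body (76 mm by 85 mm) begins 54 mm behind the grasp point. The pads swing forward as they close: fully open they stand 13 mm farther back than shut.
Start: joints at [-1.373, 0.053, 1.613, -0, 1.476, -0.119], TCP at [0.195, -0.594, 0.231] pointing down, gripper open.
Joint ranges: [-3.01, 3.01], [-1.01, 2.22], [0.06, 2.58], [-1.02, 4.17], [0.09, 2.62], [-3.14, 3.14]. Speed limits (rad/s): [2.57, 2.57, 3.14, 3.14, 3.14, 3.14].

### API

Orientations are given as a unit quaternion [w, x, y, z].
In Python, from plant import sensors, cams, job, finder, manip gives the robot as it stands.
- The arm moves only by the shell command python3 -m pendant 'ROWS'. ROWS is JSON, a list of rows, each an object of numbers: "wx", "wy", "wz": the turn, a rotation vector about the tool's x, y, z in degrees; "dx", "dy", "dz": the shift along the tool's x, y, z in m; "hand": the gripper's target within -1 to 1 (fully open at 1, half-way at 0, shut at -1). A call has 1 to 20 rows; each row is the pose to reach, as a shift and turn from the pose commanded when the call began, along the tool's axes at that moment; what a row does not reach only later rows make up. A row lasts 1/12 s, in which the tool goes at most 41.7 mm and 7.16 degrees, less where a joint would pass 70% of its speed; a pose out of reach is approached as far as the arm can. A call with a gripper value outside its range is refused whole. The fingers move at their own pace and stop on an object; the grip force is fixed at half the most. Time passes only in rows, so rows that repeat a pose let the fingers close. It gives the time, the measured TCP pose, the force and the opening at its end, in the units of the state.
- sensors.state(): the state, without advancing time (a new reading comes with each control period).
- cams.grab_frame(name): name is "side" or "top" or "wrist"; returns (picture, depth): 420x560x3 uint8, red, green, blue; 420x560 float32, m along the optical axis (not along the pixel's ray), 0 where there is no reading.
- cams.calibration(name): a dict with "fov_y" (degrees; the focal length in pixels is half the picture's height over the tangent of half this angle, whatever the lens; pixels are square), "cx", "cy" (the principal point, pixels), "pose" (4x4, takes a point from camera to world coordinates); the wrist camera has in their place "hand_eye" (4x4, takes a point from camera to tool coordinates, whose origin is the TCP and whose axes are the flange's). Camera axes: x right, y down, z forward; pixel columns grow to the right and rows downward; lengths in m; the calibration is good to about 2 mm. A picture is of the moment at which its call begins: read the wrist's pose just before it. calibration takes no time and is no camera call.
- job.job_done(): hands the job in, once; it reports no verdict.
Trained networks look in the newest picture that a camera, given by its name, has taken for a name from the list of things; names that differ only in an ending like _2 or _b are one class to them, and where a whole thing is asked for, a point or a joint stands for the part that bears it (a point fixed in the world has none). Each returns a list of dicts, best first, with "score" (0 to 1); they miss things now and then, are a little off and sometimes report something else, mostly with a low value. They report only what shows in the picture. A call takes as long as a camera call. They do not tell look-alikes from the thing itself.
- finder.look_for(camera, thing): "position" ([x, y, z] in m, in world coordinates, good to about 4 mm: the middle of the surface that is visible of it).
The state is a dict: "time": time; "joint_pos": joint angles; "joint_vel": joint speeds; "joint_efforts": joint torques, N m; "tool_pos": TCP position; "tool_rot": TCP orientation; "contact_force": force on the tool from outside, world axes, zero at the start; "ft_torque": the same for the moment, N m; "gripper_width": opening from 0.0 (shut) to 1.0 (fully open).
Only numpy, scipy, OpenCV 4.12 (cv2) and the standard library are available. Lean on these libraries where they do the work, as an engineer would, in place of code of your own. Each camera call takes 0.05 s, during which the arm holds its last target. There are 200 camera calls.

### The job

The jaw on the orbital shaker's platform is clamped too far back and its knob has seized: break the knob loose with a short firm twist anticlockwise and back it off freely by about a quarter of a turn. Slide the jaw along its slot until its pad pushes the deep-well block up against the fence and squeezes it snugly (about 10 N, never more than 25 N), and keep it pressed there while you turn the knob clockwise until it is tight again. Let go, leaving the block flat on the platform and clamped, and do not knock over or shift the other things on the bench.

Things in the scene. Friction and masses are not known exactly. Their poses are not given: they have to be found in the camera images.
- knob (a joint): Angle of the jaw's clamp knob (rad): about 0 as found, tight; grows anticlockwise from above (loosening), to 3.5. Round black fluted knob, 44 mm diameter, 27 tall, upright axis. Seized: about 0.75 N m starts it (grip 40 N or more); drag fades to under 0.15 N m by 0.4 rad. Turned back it stiffens below 0.35; below 0.2 (0.4 N m and rising) it is tight and the jaw is locked; above 0.4 the jaw slides
- knob_grip (a point): Point on the clamp knob's axis at the height to grip it: 9 mm below its top, 18 mm above its underside, 54 mm above the platform. The jaw's flat top is 24 mm below this point. Its x and y axes turn with the knob
- jaw: Sliding aluminium jaw on the platform, 84 mm wide (its x), about 80 long (its y), 30 tall, knob on top. Origin: on the platform's top, directly under the knob's axis. It slides only along its own y axis, in the slot; +y points to the block and the fence. Drag when the knob is loose: about 2 N. Its travel (95 mm in all) suffices in every case
- pad_face (a point): Centre of the face of the jaw's rubber-faced pad (84 mm wide, 26 tall), which looks along the jaw's +y; 52 mm ahead of the knob's axis, 15 mm above the platform. The pad is sprung: it gives about 1 mm for every 8 N and bottoms at 5 mm
- block: White 24-well block 128 mm (its x) by 86 (its y) by 44 tall, 0.2 to 0.4 kg, loose on the platform. Origin: centre of its underside. The fence, a fixed aluminium angle 30 mm tall, stands beyond it (further along the jaw's +y); its exact place is not measured: the block starts anywhere from 2 to 30 mm short of it, up to 2 degrees askew, and slides with 1 to 4 N of rubbing
- shaker: Orbital shaker, fixed on the bench: white casing 300 mm wide, aluminium platform 250 mm (its x) by 300 (its y), top 110 mm above the bench, slot along its y. Origin: at bench level under the platform's centre. Its x and y axes are parallel to the jaw's
- marker: Flat-sided black marker pen 128 x 13 x 12 mm lying on the platform's edge towards the robot; leave it alone. Origin: centre of its underside
- media_bottle: Glass bottle with blue cap, 86 mm diameter, 178 mm tall; bystander. Origin: centre of its underside
- wide_jar: Low wide glass jar with blue lid, 90 mm diameter, 90 mm tall; bystander. Origin: centre of its underside
- reservoir: Open white trough 125 x 78 x 32 mm; bystander. Origin: centre of its underside
- tip_box: White pipette-tip box with yellow rack 122 x 82 x 57 mm; bystander. Origin: centre of its underside
- beaker: Yellow plastic beaker, 86 mm diameter, 100 mm tall; bystander. Origin: centre of its underside
- tube_rack: Grey tube rack 100 x 60 x 45 mm with capped tubes; bystander. Origin: centre of its underside
Things that resemble listed ones, but are neither listed nor needed, are in the scene too. What is shaped like the block but orange is not meant.

How it is judged:
On the way, in this order (a step that is already met when the one before it is completed fails the run):
1. the knob is broken loose and backed off by at least 1.2 rad (about a fifth of a turn) (value of joint knob above 1.2 rad), for 0.1 s.
2. the jaw's pad presses the block against the fence with more than 5 N while the knob is still loose (contact force between jaw and block above 5 N and value of joint knob above 0.4 rad), for 0.2 s.
At the end, for the whole second after the job is handed in: The knob is tight again (below 0.2 rad), the jaw's pad still squeezes the block with 6 to 16 N (more than rubbing alone can carry, so the block bears on the fence), the block lies flat (within 1.7 degrees) and square to the jaw (within 1.7 degrees), and block and jaw are at rest (value of joint knob below 0.2 rad and contact force between jaw and block between 6 and 16 N and angle between the y axis of block and the y axis of jaw, either way round below 0.03 rad and angle between block's own z axis and vertical below 0.03 rad and linear speed of each of block, jaw below 0.01 m/s); the robot touches nothing.
It fails at once if the block is squeezed by the jaw with more than 25 N (contact force between jaw and block above 25 N).
It fails at once if the block is tipped by more than 0.2 rad (angle between block's own z axis and vertical above 0.2 rad).
It fails at once if a bystander is shifted by more than 30 mm (distance of any of marker, media_bottle, wide_jar, reservoir, tip_box, beaker, tube_rack from where it was at the start of the episode above 0.03 m).
It also fails if it takes over 51 s, if anything falls off the work surface, if the arm or the gripper's body presses on something with over 40 N, if the wrist force passes 120 N, or if a joint passes its speed limit or range.

## Working session

There is one attempt and no reset: what is moved stays moved. The work goes in short steps, Python scripts to look and compute and a shell command to move; the robot and the scene stay as the last step left them, time stands still between calls to the robot, and variables do not carry over. Pictures are saved under pics/ and viewed, about 8 in all and at most 12, crops included, and the job is handed in when it is done.

```bash
ls; mkdir -p pics
cat > h.py <<'E'
import numpy as np,cv2
from plant import sensors,cams,job,finder,manip
from scipy.spatial.transform import Rotation as R
def tool():
    s=sensors.state();T=np.eye(4);q=s["tool_rot"];T[:3,:3]=R.from_quat([q[1],q[2],q[3],q[0]]).as_matrix();T[:3,3]=s["tool_pos"];return T
def shot(n):
    T=tool();im,d=cams.grab_frame(n);c=cams.calibration(n)
    P=c["pose"] if "pose" in c else T@np.array(c["hand_eye"])
    f=im.shape[0]/2/np.tan(np.radians(c["fov_y"])/2)
    v,u=np.mgrid[:im.shape[0],:im.shape[1]]
    X=np.stack([(u-c["cx"])/f*d,(v-c["cy"])/f*d,d,np.ones_like(d)],-1)@np.array(P).T
    return im,d,X[...,:3],np.array(P),f,c
def save(n,im): cv2.imwrite("pics/"+n+".png",cv2.cvtColor(im,cv2.COLOR_RGB2BGR))
E
python3 - <<'E'
from h import *
for n in("top","side"):
    im,d,X,P,f,c=shot(n);save(n+"0",im);np.save(n+"0.npy",X);print(n,P.round(3).tolist(),f,c)
    for t in("knob","jaw","block"):
        print(t,[(np.round(r["position"],3).tolist(),round(r["score"],2)) for r in finder.look_for(n,t)][:3])
print(sensors.state(),manip.tcp_to_grasp)
E
```

```text
pics
top [[-0.025, -0.997, 0.07, 0.458], [-1.0, 0.026, 0.006, 0.007], [-0.007, -0.07, -0.998, 1.481], [0.0, 0.0, 0.0, 1.0]] 490.6429737036497 {'fov_y': 46.34279844238417, 'cx': 289.55812475370925, 'cy': 204.23936650325993, 'pose': array([[-0.0251714 , -0.99725095,  0.06969173,  0.45794579],
       [-0.99965647,  0.02561885,  0.00553408,  0.00740228],
       [-0.00730429, -0.06952848, -0.99755323,  1.48078052],
       [ 0.        ,  0.        ,  0.        ,  1.        ]])}
knob [([0.499, -0.032, 0.169], 0.61)]
jaw [([0.498, -0.023, 0.138], 0.7)]
block [([0.828, 0.148, 0.046], 0.95), ([0.544, 0.075, 0.151], 0.74), ([0.242, 0.306, 0.044], 0.72)]
side [[-0.922, -0.257, 0.289, 0.242], [-0.386, 0.651, -0.653, 0.676], [-0.021, -0.714, -0.7, 0.859], [0.0, 0.0, 0.0, 1.0]] 394.3708384850487 {'fov_y': 56.07004292191345, 'cx': 284.3291605181416, 'cy': 209.39552837036803, 'pose': array([[-0.9223191 , -0.25651772,  0.28900887,  0.24179602],
       [-0.3858736 ,  0.65145805, -0.65322583,  0.67568537],
       [-0.02071315, -0.71400355, -0.69983562,  0.85880807],
       [ 0.        ,  0.        ,  0.
[... 236 characters left out ...]
e': 0.4, 'joint_pos': array([-1.37299872e+00,  5.27753788e-02,  1.61307870e+00,  8.88992152e-07,
        1.47599946e+00, -1.18983738e-01]), 'joint_vel': array([-0.00019519, -0.00075774, -0.00211413, -0.00217923,  0.00172106,
       -0.00045836]), 'joint_efforts': array([-2.93048197e-04, -3.93048799e+01, -3.69812214e+01, -5.16973796e-05,
        2.47378906e-03, -6.96786202e-06]), 'tool_pos': array([ 0.19468487, -0.59380382,  0.23114993]), 'tool_rot': array([-1.30355948e-04,  9.87482398e-01,  1.57729188e-01, -4.69675057e-06]), 'contact_force': array([ 0.30601434, -0.36828576, -0.4652466 ]), 'ft_torque': array([ 0.06554796,  0.04949568, -0.01425104]), 'gripper_width': 1.0031401239397946} 0.0187
```

View pics/top0.png

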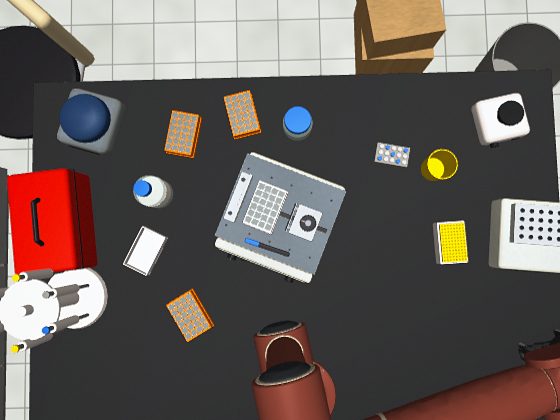

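Run:
```python
from h import *
X=np.load("top0.npy");x,y,z=X[...,0],X[...,1],X[...,2]
near=(abs(x-.5)<.25)&(abs(y-.02)<.25)
print(np.histogram(z[near],bins=np.arange(.09,.19,.005)))
def rect(zl,zh,cx,cy,r,n):
    m=(z>zl)&(z<zh)&(np.hypot(x-cx,y-cy)<r); p=X[m][:,:2].astype(np.float32)
    (c,s,a)=cv2.minAreaRect(p); print(n,m.sum(),np.round(c,4),np.round(s,4),round(a,2),X[m].mean(0).round(4))
rect(.168,.182,.499,-.032,.04,"knob top")
rect(.147,.160,.544,.075,.1,"block top")
rect(.134,.146,.498,-.03,.075,"jaw top")
rect(.104,.116,.5,.02,.25,"platform")
```

```text
(array([   2,   20,  318, 3018, 2958,  521,  229,   59,   76,  380,  309,
        124,  787,  464,   19,   36,  123,   56,    0]), array([0.09 , 0.095, 0.1  , 0.105, 0.11 , 0.115, 0.12 , 0.125, 0.13 ,
       0.135, 0.14 , 0.145, 0.15 , 0.155, 0.16 , 0.165, 0.17 , 0.175,
       0.18 , 0.185]))
knob top 207 [ 0.4988 -0.0326] [0.0433 0.0418] 43.33 [ 0.4981 -0.0325  0.1732]
block top 1342 [0.5516 0.0958] [0.1089 0.124 ] 66.9 [0.5459 0.0832 0.154 ]
jaw top 573 [ 0.5027 -0.021 ] [0.0799 0.0838] 67.65 [ 0.5025 -0.0199  0.1395]
platform 6303 [0.5293 0.0424] [0.3002 0.2501] 67.32 [0.5276 0.0332 0.11  ]
```

The top view shows the knob at (308,222), the jaw around it, the white block at (265,207), the fence at (238,196) and the marker at (267,247). Jaw +y points about 67.4° from world x. I'll move above the knob with the tool's y along the jaw's x.

```bash
python3 -m pendant '[{"dx":0.232,"dy":-0.219,"dz":-0.06,"wz":-25},{"dx":0.232,"dy":-0.219,"dz":-0.06,"wz":-25},{"dx":0.232,"dy":-0.219,"dz":-0.06,"wz":-25},{"dx":0.232,"dy":-0.219,"dz":-0.06,"wz":-25},{"dx":0.464,"dy":-0.438,"dz":-0.06,"wz":-49.2},{"dx":0.464,"dy":-0.438,"dz":-0.06,"wz":-49.2},{"dx":0.464,"dy":-0.438,"dz":-0.06,"wz":-49.2},{"dx":0.464,"dy":-0.438,"dz":-0.06,"wz":-49.2},{"dx":0.464,"dy":-0.438,"dz":-0.06,"wz":-49.2},{"dx":0.464,"dy":-0.438,"dz":-0.06,"wz":-49.2},{"dx":0.464,"dy":-0.438,"dz":-0.06,"wz":-49.2},{"dx":0.464,"dy":-0.438,"dz":-0.06,"wz":-49.2},{"dx":0.464,"dy":-0.438,"dz":-0.06,"wz":-49.2},{"dx":0.464,"dy":-0.438,"dz":-0.06,"wz":-49.2},{"dx":0.464,"dy":-0.438,"dz":-0.06,"wz":-49.2},{"dx":0.464,"dy":-0.438,"dz":-0.06,"wz":-49.2},{"dx":0.464,"dy":-0.438,"dz":-0.06,"wz":-49.2},{"dx":0.464,"dy":-0.438,"dz":-0.06,"wz":-49.2},{"dx":0.464,"dy":-0.438,"dz":-0.06,"wz":-49.2},{"dx":0.464,"dy":-0.438,"dz":-0.06,"wz":-49.2}]'
python3 - <<'E'
from h import *
im,d,X,P,f,c=shot("wrist");save("w1",im);np.save("w1.npy",X);print(P.round(3).tolist())
x,y,z=X[...,0],X[...,1],X[...,2]; ok=d>0; print(ok.mean(),tool().round(4).tolist())
def rect(zl,zh,cx,cy,r,n):
    m=ok&(z>zl)&(z<zh)&(np.hypot(x-cx,y-cy)<r); p=X[m][:,:2].astype(np.float32)
    if m.sum()<20: print(n,m.sum()); return
    (c,s,a)=cv2.minAreaRect(p); print(n,m.sum(),np.round(c,4),np.round(s,4),round(a,2),np.median(X[m],0).round(4))
rect(.168,.182,.499,-.032,.04,"knob top")
rect(.149,.160,.549,.083,.1,"block top")
rect(.136,.144,.498,-.03,.075,"jaw top")
rect(.104,.116,.5,.02,.25,"platform")
E
```

```text
[[0.312, -0.912, -0.267, 0.263], [-0.95, -0.299, -0.088, -0.573], [0.0, 0.281, -0.96, 0.374], [0.0, 0.0, 0.0, 1.0]]
0.9958843537414966 [[0.9502, 0.3115, -0.0, 0.1947], [0.3115, -0.9502, 0.0001, -0.5938], [0.0, -0.0001, -1.0, 0.2312], [0.0, 0.0, 0.0, 1.0]]
knob top 0
block top 0
jaw top 0
platform 0invalid input
```

View pics/w1.png

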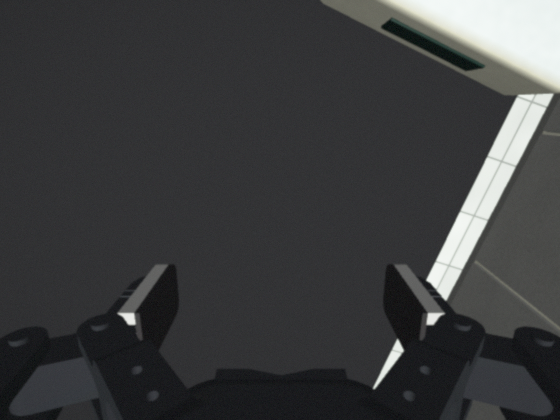

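The move was refused ("invalid input"), so the picture shows only the start pose: bare bench and fingers. Probably every key is required, so I'll test one full row.

```bash
python3 -m pendant '[{"wx":0,"wy":0,"wz":0,"dx":0,"dy":0,"dz":-0.04,"hand":1}]'
```

```text
time: 0.53
tool_pos: [0.1937, -0.5893, 0.261]
tool_rot: [-0.009, 0.987, 0.158, -0.0]
contact_force: [0.1, 0.2, -2.0]
gripper_width: 0.997
```

```bash
python3 -m pendant '[{"wx":0,"wy":0,"wz":-25,"dx":0.232,"dy":-0.219,"dz":-0.02,"hand":1},{"wx":0,"wy":0,"wz":-25,"dx":0.232,"dy":-0.219,"dz":-0.02,"hand":1},{"wx":0,"wy":0,"wz":-25,"dx":0.232,"dy":-0.219,"dz":-0.02,"hand":1},{"wx":0,"wy":0,"wz":-25,"dx":0.232,"dy":-0.219,"dz":-0.02,"hand":1},{"wx":0,"wy":0,"wz":-49.2,"dx":0.464,"dy":-0.438,"dz":-0.02,"hand":1},{"wx":0,"wy":0,"wz":-49.2,"dx":0.464,"dy":-0.438,"dz":-0.02,"hand":1},{"wx":0,"wy":0,"wz":-49.2,"dx":0.464,"dy":-0.438,"dz":-0.02,"hand":1},{"wx":0,"wy":0,"wz":-49.2,"dx":0.464,"dy":-0.438,"dz":-0.02,"hand":1},{"wx":0,"wy":0,"wz":-49.2,"dx":0.464,"dy":-0.438,"dz":-0.02,"hand":1},{"wx":0,"wy":0,"wz":-49.2,"dx":0.464,"dy":-0.438,"dz":-0.02,"hand":1},{"wx":0,"wy":0,"wz":-49.2,"dx":0.464,"dy":-0.438,"dz":-0.02,"hand":1},{"wx":0,"wy":0,"wz":-49.2,"dx":0.464,"dy":-0.438,"dz":-0.02,"hand":1},{"wx":0,"wy":0,"wz":-49.2,"dx":0.464,"dy":-0.438,"dz":-0.02,"hand":1},{"wx":0,"wy":0,"wz":-49.2,"dx":0.464,"dy":-0.438,"dz":-0.02,"hand":1},{"wx":0,"wy":0,"wz":-49.2,"dx":0.464,"dy":-0.438,"dz":-0.02,"hand":1},{"wx":0,"wy":0,"wz":-49.2,"dx":0.464,"dy":-0.438,"dz":-0.02,"hand":1},{"wx":0,"wy":0,"wz":-49.2,"dx":0.464,"dy":-0.438,"dz":-0.02,"hand":1},{"wx":0,"wy":0,"wz":-49.2,"dx":0.464,"dy":-0.438,"dz":-0.02,"hand":1},{"wx":0,"wy":0,"wz":-49.2,"dx":0.464,"dy":-0.438,"dz":-0.02,"hand":1},{"wx":0,"wy":0,"wz":-49.2,"dx":0.464,"dy":-0.438,"dz":-0.02,"hand":1}]'
cat > m.py <<'E'
from h import *
import sys
im,d,X,P,f,c=shot("wrist");save(sys.argv[1],im);np.save(sys.argv[1]+".npy",X)
x,y,z=X[...,0],X[...,1],X[...,2]; ok=d>0; print(tool().round(4).tolist())
def rect(zl,zh,cx,cy,r,n):
    m=ok&(z>zl)&(z<zh)&(np.hypot(x-cx,y-cy)<r); p=X[m][:,:2].astype(np.float32)
    if m.sum()<20: print(n,m.sum()); return
    (c,s,a)=cv2.minAreaRect(p); print(n,m.sum(),np.round(c,4),np.round(s,4),round(a,2),np.median(X[m],0).round(4),(p.min(0)+p.max(0))/2)
rect(.168,.182,.499,-.032,.04,"knob top")
rect(.149,.160,.549,.083,.1,"block top")
rect(.136,.144,.498,-.03,.075,"jaw top")
rect(.104,.116,.5,.02,.25,"platform")
E
python3 m.py w2
```

```text
time: 2.2
tool_pos: [0.4988, -0.0342, 0.2913]
tool_rot: [0.0, 0.833, 0.554, -0.0]
contact_force: [0.8, -0.7, 0.4]
gripper_width: 1.002
[[0.387, 0.9221, 0.0001, 0.4988], [0.9221, -0.387, -0.0003, -0.0343], [-0.0002, 0.0002, -1.0, 0.2914], [0.0, 0.0, 0.0, 1.0]]
knob top 2476 [ 0.4995 -0.0355] [0.0455 0.0447] 65.18 [ 0.5002 -0.0342  0.1731] [ 0.49972284 -0.03545353]
block top 14456 [0.5428 0.0693] [0.0587 0.1245] 67.04 [0.5431 0.0701 0.1543] [0.5428457  0.06984709]
jaw top 5634 [ 0.5042 -0.0243] [0.0797 0.0842] 67.3 [ 0.5122 -0.0147  0.14  ] [ 0.5039545  -0.02453163]
platform 41248 [0.5156 0.0036] [0.2232 0.2509] 67.35 [ 5.225e-01 -1.000e-04  1.102e-01] [0.5158196  0.00409203]
```

View pics/w2.png

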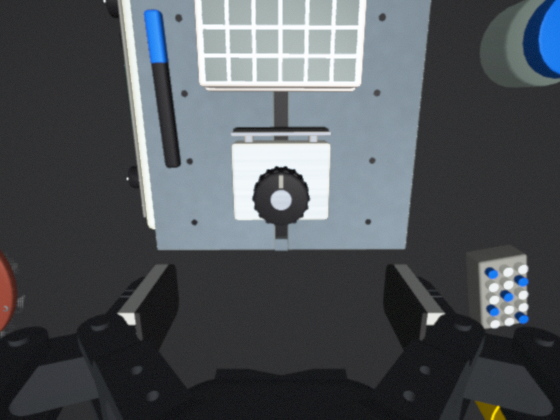

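The knob is at pixel (281,196), with the pad edge near row 131 and the block's near edge near row 88. Heights and sizes agree (knob top 0.173, block 0.154, jaw 80×84, axis 67.3°), and the tool's x already lies along the jaw's +y. Next I descend and grip.

```bash
python3 -m pendant '[{"wx":0,"wy":0,"wz":0,"dx":0,"dy":0.001,"dz":0.04,"hand":1},{"wx":0,"wy":0,"wz":0,"dx":0,"dy":0.001,"dz":0.08,"hand":1},{"wx":0,"wy":0,"wz":0,"dx":0,"dy":0.001,"dz":0.115,"hand":1},{"wx":0,"wy":0,"wz":0,"dx":0,"dy":0.001,"dz":0.135,"hand":1},{"wx":0,"wy":0,"wz":0,"dx":0,"dy":0.001,"dz":0.149,"hand":1},{"wx":0,"wy":0,"wz":0,"dx":0,"dy":0.001,"dz":0.149,"hand":1},{"wx":0,"wy":0,"wz":0,"dx":0,"dy":0.001,"dz":0.149,"hand":1}]'
python3 -m pendant '[{"wx":0,"wy":0,"wz":0,"dx":0,"dy":0,"dz":0,"hand":-1},{"wx":0,"wy":0,"wz":0,"dx":0,"dy":0,"dz":0,"hand":-1},{"wx":0,"wy":0,"wz":0,"dx":0,"dy":0,"dz":0,"hand":-1},{"wx":0,"wy":0,"wz":0,"dx":0,"dy":0,"dz":0,"hand":-1},{"wx":0,"wy":0,"wz":0,"dx":0,"dy":0,"dz":0,"hand":-1},{"wx":0,"wy":0,"wz":0,"dx":0,"dy":0,"dz":0,"hand":-1},{"wx":0,"wy":0,"wz":0,"dx":0,"dy":0,"dz":0,"hand":-1},{"wx":0,"wy":0,"wz":0,"dx":0,"dy":0,"dz":0,"hand":-1}]'
python3 - <<'E'
from h import *
im,*_=shot("wrist");save("w3",im);print(sensors.state())
E
```

```text
time: 2.83
tool_pos: [0.4994, -0.0343, 0.1419]
tool_rot: [-0.001, 0.833, 0.554, -0.001]
contact_force: [-0.1, 0.5, 0.2]
gripper_width: 0.997
time: 3.5
tool_pos: [0.4994, -0.0331, 0.1443]
tool_rot: [-0.001, 0.832, 0.555, -0.001]
contact_force: [-7.5, 2.8, 9.7]
gripper_width: 0.502
{'time': 3.55, 'joint_pos': array([-2.15078709e-01, -1.78578970e-01,  1.98215140e+00,  1.21192630e-04,
        1.34021985e+00,  1.79928080e-01]), 'joint_vel': array([-0.00029114, -0.00011538, -0.00166242,  0.00166698, -0.00044582,
        0.00120679]), 'joint_efforts': array([ -0.64907882, -23.86886358, -34.5889163 ,  -0.05854195,
        -2.17421204,  -0.06396964]), 'tool_pos': array([ 0.49945573, -0.03312627,  0.14430922]), 'tool_rot': array([-8.32195930e-04,  8.32117317e-01,  5.54598555e-01, -7.21467535e-04]), 'contact_force': array([-8.40672599,  2.82141108,  8.82463898]), 'ft_torque': array([ 0.3130598 ,  1.30041801, -0.11011535]), 'gripper_width': 0.49415548419419814}
```

View pics/w3.png

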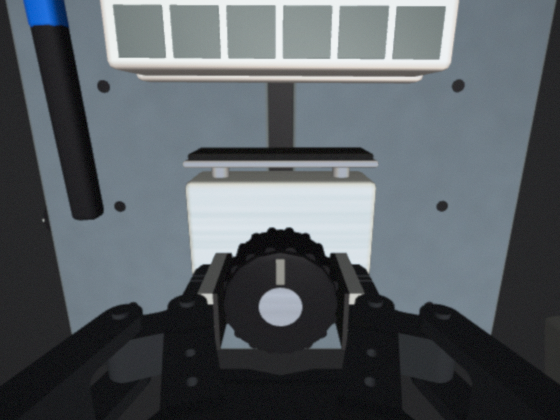

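The knob is held squarely between the pads at (280,300). The fingertips press on the jaw top (about 9 N up), and there is an 8.8 N sideways offset. I'll reopen, rise 3 mm, recentre and regrip.

```bash
python3 -m pendant '[{"wx":0,"wy":0,"wz":0,"dx":0,"dy":0,"dz":-0.001,"hand":0.4},{"wx":0,"wy":0,"wz":0,"dx":0,"dy":-0.001,"dz":-0.0035,"hand":0.4},{"wx":0,"wy":0,"wz":0,"dx":0,"dy":-0.001,"dz":-0.0035,"hand":0.4},{"wx":0,"wy":0,"wz":0,"dx":0,"dy":-0.001,"dz":-0.0035,"hand":0.4},{"wx":0,"wy":0,"wz":0,"dx":0,"dy":-0.001,"dz":-0.0035,"hand":-1},{"wx":0,"wy":0,"wz":0,"dx":0,"dy":-0.001,"dz":-0.0035,"hand":-1},{"wx":0,"wy":0,"wz":0,"dx":0,"dy":-0.001,"dz":-0.0035,"hand":-1},{"wx":0,"wy":0,"wz":0,"dx":0,"dy":-0.001,"dz":-0.0035,"hand":-1},{"wx":0,"wy":0,"wz":0,"dx":0,"dy":-0.001,"dz":-0.0035,"hand":-1},{"wx":0,"wy":0,"wz":0,"dx":0,"dy":-0.001,"dz":-0.0035,"hand":-1},{"wx":0,"wy":0,"wz":0,"dx":0,"dy":-0.001,"dz":-0.0035,"hand":-1}]'
```

```text
time: 4.47
tool_pos: [0.4993, -0.0332, 0.1462]
tool_rot: [0.0, 0.832, 0.554, 0.0]
contact_force: [-2.7, -0.3, 4.9]
gripper_width: 0.494
```

```bash
python3 -m pendant '[{"wx":0,"wy":0,"wz":-6,"dx":0,"dy":0,"dz":0,"hand":-1},{"wx":0,"wy":0,"wz":-12,"dx":0,"dy":0,"dz":0,"hand":-1},{"wx":0,"wy":0,"wz":-18,"dx":0,"dy":0,"dz":0,"hand":-1},{"wx":0,"wy":0,"wz":-24,"dx":0,"dy":0,"dz":0,"hand":-1},{"wx":0,"wy":0,"wz":-30,"dx":0,"dy":0,"dz":0,"hand":-1},{"wx":0,"wy":0,"wz":-30,"dx":0,"dy":0,"dz":0,"hand":-1}]'
python3 - <<'E'
from h import *
im,*_=shot("wrist");save("w4",im);s=sensors.state();print(s["contact_force"],s["ft_torque"],s["tool_pos"])
E
```

```text
time: 4.97
tool_pos: [0.4991, -0.0331, 0.1463]
tool_rot: [-0.0, 0.659, 0.752, -0.0]
contact_force: [-3.2, 1.2, 6.3]
gripper_width: 0.492
[-2.43193295  0.47700089  6.58261393] [0.07537168 0.50745188 0.0176329 ] [ 0.49904816 -0.03313551  0.14630493]
```

View pics/w4.png

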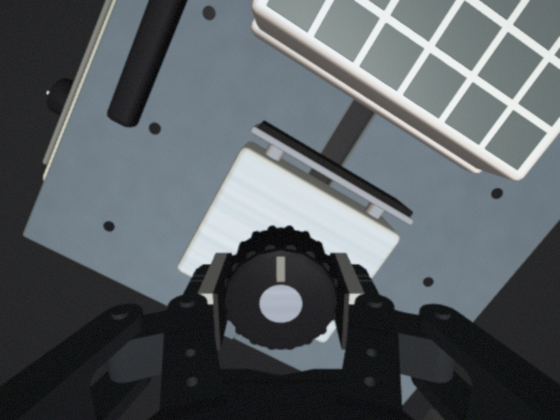

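The knob's index mark at (280,268) turned with the gripper while the jaw stayed put, so it broke loose and is at about 0.52 rad. I'll continue to about 1.43.

```bash
python3 -m pendant '[{"wx":0,"wy":0,"wz":-7,"dx":0,"dy":0,"dz":0,"hand":-1},{"wx":0,"wy":0,"wz":-14,"dx":0,"dy":0,"dz":0,"hand":-1},{"wx":0,"wy":0,"wz":-21,"dx":0,"dy":0,"dz":0,"hand":-1},{"wx":0,"wy":0,"wz":-28,"dx":0,"dy":0,"dz":0,"hand":-1},{"wx":0,"wy":0,"wz":-35,"dx":0,"dy":0,"dz":0,"hand":-1},{"wx":0,"wy":0,"wz":-42,"dx":0,"dy":0,"dz":0,"hand":-1},{"wx":0,"wy":0,"wz":-49,"dx":0,"dy":0,"dz":0,"hand":-1},{"wx":0,"wy":0,"wz":-52,"dx":0,"dy":0,"dz":0,"hand":-1},{"wx":0,"wy":0,"wz":-52,"dx":0,"dy":0,"dz":0,"hand":-1},{"wx":0,"wy":0,"wz":-52,"dx":0,"dy":0,"dz":0,"hand":-1}]'
python3 - <<'E'
from h import *
T=tool();s=sensors.state();print(s["contact_force"],s["ft_torque"],T.round(4).tolist())
d=np.array([.386,.9225,0]);print("in tool",T[:3,:3].T@d, "F along",s["contact_force"]@d)
E
```

```text
time: 5.85
tool_pos: [0.4987, -0.0333, 0.1463]
tool_rot: [-0.001, 0.264, 0.964, -0.0]
contact_force: [-4.5, 0.1, 7.3]
gripper_width: 0.495
[-4.54407204  0.05971401  7.3096185 ] [-0.00142078  0.83198086  0.10091678] [[-0.8605, 0.5095, -0.0015, 0.4987], [0.5095, 0.8605, -0.0004, -0.0333], [0.0011, -0.0011, -1.0, 0.1463], [0.0, 0.0, 0.0, 1.0]]
in tool [ 1.37856064e-01  9.90452973e-01 -9.29334462e-04] F along -1.6989256303946476
```

```bash
python3 -m pendant '[{"wx":0,"wy":0,"wz":0,"dx":0.0007,"dy":0.005,"dz":-0.001,"hand":-1},{"wx":0,"wy":0,"wz":0,"dx":0.0014,"dy":0.0099,"dz":-0.001,"hand":-1},{"wx":0,"wy":0,"wz":0,"dx":0.0021,"dy":0.0149,"dz":-0.001,"hand":-1},{"wx":0,"wy":0,"wz":0,"dx":0.0028,"dy":0.0198,"dz":-0.001,"hand":-1},{"wx":0,"wy":0,"wz":0,"dx":0.0033,"dy":0.0238,"dz":-0.001,"hand":-1},{"wx":0,"wy":0,"wz":0,"dx":0.0036,"dy":0.0257,"dz":-0.001,"hand":-1},{"wx":0,"wy":0,"wz":0,"dx":0.0036,"dy":0.0257,"dz":-0.001,"hand":-1}]'
cat > s.py <<'E'
from h import *
import sys
T=tool();s=sensors.state();d=np.array([.386,.9225,0]);e=np.array([.9225,-.386,0]);F=s["contact_force"]
print("F along %.1f across %.1f z %.1f"%(F@d,F@e,F[2]),"pos along %.4f across %.4f"%(T[:3,3]@d,T[:3,3]@e),"tz %.2f"%s["ft_torque"][2],"dir in tool",(T[:3,:3].T@d).round(3))
if len(sys.argv)>1:
    im,dd,X,*_=shot(sys.argv[1]);save(sys.argv[2],im);np.save(sys.argv[2]+".npy",X)
E
python3 s.py top t2
python3 - <<'E'
from h import *
X=np.load("t2.npy");A=X@np.array([[.386,.9225],[.9225,-.386]]).T
z=X[...,2];a,b=A[...,0],A[...,1]
for b0 in(.43,.45,.47,.49,.51):
    m=(abs(b-b0)<.01)&(abs(a-.3)<.12)
    h=[(round(q,3),round(float(z[m&(abs(a-q)<.003)].max()),3)) for q in np.arange(.19,.40,.006) if (m&(abs(a-q)<.003)).any()]
    print(b0,h)
E
```

```text
time: 6.43
tool_pos: [0.5091, -0.0082, 0.1464]
tool_rot: [-0.001, 0.264, 0.965, 0.001]
contact_force: [-1.7, 2.1, 1.3]
gripper_width: 0.496
F along 1.3 across -2.4 z 1.3 pos along 0.1889 across 0.4728 tz -0.07 dir in tool [0.138 0.99  0.001]Traceback (most recent call last):
  File "<stdin>", line 2, in <module>
ValueError: matmul: Input operand 1 has a mismatch in its core dimension 0, with gufunc signature (n?,k),(k,m?)->(n?,m?) (size 2 is different from 3)
```

Run:
```python
from h import *
X=np.load("t2.npy");A=X[...,:2]@np.array([[.386,.9225],[.9225,-.386]]).T
z=X[...,2];a,b=A[...,0],A[...,1]
for b0 in(.43,.47,.51):
    m=(abs(b-b0)<.015)&(abs(a-.3)<.12)
    print(b0,*["%d:%d"%(q*1000,1000*np.median(z[m&(abs(a-q)<.002)])) for q in np.arange(.19,.40,.004) if (m&(abs(a-q)<.002)).any()])
```

```text
0.43 190:430 194:436 198:438 202:441 206:443 210:445 214:442 218:448 222:456 226:474 230:474 234:474 238:474 242:447 246:445 250:438 254:153 258:153 262:155 266:155 270:155 274:154 278:154 282:152 286:153 290:153 294:155 298:155 302:156 306:154 310:154 314:153 318:154 322:155 326:155 330:151 334:111 338:110 342:111 346:109 350:110 354:136 358:139 362:115 366:115 370:117 374:118 378:117 382:117 386:113 390:107 394:106
0.47 190:464 194:463 198:463 202:463 206:463 210:463 214:464 218:464 222:463 226:463 230:462 234:466 238:467 242:466 246:462 250:454 254:445 258:437 270:157 274:153 278:153 282:154 286:154 290:153 294:153 298:154 302:152 306:153 310:152 314:154 318:152 322:154 326:154 330:152 334:110 338:110 342:109 346:109 350:110 354:136 358:138 362:138 366:114 370:114 374:113 378:114 382:115 386:113 390:109 394:107
0.51 190:450 194:451 198:447 202:447 206:449 210:448 214:447 218:446 222:445 226:442 230:443 234:440 238:433 242:445 246:441 250:438 254:442 262:153 270:155 274:154 278:153 282:153 286:154 290:155 294:152 298:155 302:155 306:153 310:153 314:153 318:154 322:152 326:152 334:110 338:110 342:109 346:109 350:111 354:137 358:139 362:127 366:117 370:116 374:116 378:115 382:116 386:113 390:110 394:106
```

```bash
python3 -m pendant '[{"wx":0,"wy":0,"wz":0,"dx":0.0002,"dy":0.0015,"dz":0,"hand":-1},{"wx":0,"wy":0,"wz":0,"dx":0.0004,"dy":0.003,"dz":0,"hand":-1},{"wx":0,"wy":0,"wz":0,"dx":0.0006,"dy":0.0045,"dz":0,"hand":-1},{"wx":0,"wy":0,"wz":0,"dx":0.0008,"dy":0.006,"dz":0,"hand":-1},{"wx":0,"wy":0,"wz":0,"dx":0.0008,"dy":0.006,"dz":0,"hand":-1},{"wx":0,"wy":0,"wz":0,"dx":0.0008,"dy":0.006,"dz":0,"hand":-1}]'; python3 s.py
```

```text
time: 6.98
tool_pos: [0.5109, -0.0038, 0.1464]
tool_rot: [-0.001, 0.264, 0.964, -0.0]
contact_force: [-6.2, -1.4, 1.3]
gripper_width: 0.498
F along -3.7 across -5.2 z 1.3 pos along 0.1937 across 0.4728 tz 0.01 dir in tool [ 0.138  0.99  -0.001]
```

```bash
python3 -m pendant '[{"wx":0,"wy":0,"wz":0,"dx":0.0002,"dy":0.0015,"dz":0,"hand":-1},{"wx":0,"wy":0,"wz":0,"dx":0.0004,"dy":0.003,"dz":0,"hand":-1},{"wx":0,"wy":0,"wz":0,"dx":0.0006,"dy":0.0045,"dz":0,"hand":-1},{"wx":0,"wy":0,"wz":0,"dx":0.0008,"dy":0.006,"dz":0,"hand":-1},{"wx":0,"wy":0,"wz":0,"dx":0.001,"dy":0.0075,"dz":0,"hand":-1},{"wx":0,"wy":0,"wz":0,"dx":0.0012,"dy":0.009,"dz":0,"hand":-1},{"wx":0,"wy":0,"wz":0,"dx":0.0014,"dy":0.0105,"dz":0,"hand":-1},{"wx":0,"wy":0,"wz":0,"dx":0.0017,"dy":0.012,"dz":0,"hand":-1},{"wx":0,"wy":0,"wz":0,"dx":0.0018,"dy":0.013,"dz":0,"hand":-1},{"wx":0,"wy":0,"wz":0,"dx":0.0019,"dy":0.014,"dz":0,"hand":-1},{"wx":0,"wy":0,"wz":0,"dx":0.0019,"dy":0.014,"dz":0,"hand":-1}]'; python3 s.py
```

```text
time: 7.9
tool_pos: [0.5163, 0.0092, 0.1463]
tool_rot: [-0.001, 0.264, 0.964, -0.001]
contact_force: [-6.2, -0.8, 1.5]
gripper_width: 0.497
F along -3.1 across -5.4 z 1.5 pos along 0.2077 across 0.4727 tz 0.04 dir in tool [ 0.138  0.99  -0.001]
```

```bash
python3 -m pendant '[{"wx":0,"wy":0,"wz":0,"dx":0.0006,"dy":0.001,"dz":0,"hand":-1},{"wx":0,"wy":0,"wz":0,"dx":0.0007,"dy":0.002,"dz":0,"hand":-1},{"wx":0,"wy":0,"wz":0,"dx":0.0008,"dy":0.003,"dz":0,"hand":-1},{"wx":0,"wy":0,"wz":0,"dx":0.0008,"dy":0.003,"dz":0,"hand":-1}]'; python3 s.py
python3 -m pendant '[{"wx":0,"wy":0,"wz":0,"dx":0.0001,"dy":0.001,"dz":0,"hand":-1},{"wx":0,"wy":0,"wz":0,"dx":0.0001,"dy":0.001,"dz":0,"hand":-1}]'; python3 s.py
```

```text
time: 8.23
tool_pos: [0.5174, 0.012, 0.1463]
tool_rot: [-0.001, 0.264, 0.964, -0.001]
contact_force: [-4.8, -1.9, 0.0]
gripper_width: 0.496
F along -3.6 across -3.7 z 0.0 pos along 0.2108 across 0.4727 tz 0.05 dir in tool [ 0.138  0.99  -0.001]
time: 8.4
tool_pos: [0.5179, 0.013, 0.1464]
tool_rot: [-0.001, 0.264, 0.964, -0.001]
contact_force: [-4.7, -1.8, 0.9]
gripper_width: 0.495
F along -3.5 across -3.7 z 0.9 pos along 0.2119 across 0.4727 tz 0.02 dir in tool [ 0.138  0.99  -0.001]
```

Not at the fence yet (force steady at about 3.5 N). Going on in 1 mm steps.

```bash
for i in 1 2; do python3 -m pendant '[{"wx":0,"wy":0,"wz":0,"dx":0.0001,"dy":0.001,"dz":0,"hand":-1},{"wx":0,"wy":0,"wz":0,"dx":0.0001,"dy":0.001,"dz":0,"hand":-1}]' >/dev/null; python3 s.py; done
```

```text
F along -2.5 across -2.7 z 0.9 pos along 0.2129 across 0.4727 tz -0.01 dir in tool [ 0.138  0.99  -0.001]
F along -3.9 across -4.6 z 0.2 pos along 0.2137 across 0.4727 tz 0.07 dir in tool [ 0.138  0.99  -0.002]
```

```bash
python3 -m pendant '[{"wx":0,"wy":0,"wz":0,"dx":0.0001,"dy":0.001,"dz":0,"hand":-1},{"wx":0,"wy":0,"wz":0,"dx":0.0001,"dy":0.001,"dz":0,"hand":-1}]' >/dev/null; python3 s.py; python3 -m pendant '[{"wx":0,"wy":0,"wz":0,"dx":0.0001,"dy":0.001,"dz":0,"hand":-1},{"wx":0,"wy":0,"wz":0,"dx":0.0001,"dy":0.001,"dz":0,"hand":-1}]' >/dev/null; python3 s.py
```

```text
F along -6.5 across -4.5 z 0.7 pos along 0.2141 across 0.4727 tz -0.01 dir in tool [ 0.138  0.99  -0.003]
F along -8.5 across -5.5 z 2.1 pos along 0.2144 across 0.4727 tz 0.04 dir in tool [ 0.138  0.99  -0.005]
```

```bash
python3 -m pendant '[{"wx":0,"wy":0,"wz":0,"dx":0.0003,"dy":0.0008,"dz":0,"hand":-1},{"wx":0,"wy":0,"wz":0,"dx":0.0005,"dy":0.0015,"dz":0,"hand":-1},{"wx":0,"wy":0,"wz":0,"dx":0.0005,"dy":0.0015,"dz":0,"hand":-1},{"wx":0,"wy":0,"wz":0,"dx":0.0005,"dy":0.0015,"dz":0,"hand":-1},{"wx":0,"wy":0,"wz":0,"dx":0.0005,"dy":0.0015,"dz":0,"hand":-1}]' >/dev/null; python3 s.py; python3 s.py wrist w5; python3 s.py
```

```text
F along -12.5 across -3.6 z 1.6 pos along 0.2149 across 0.4727 tz 0.05 dir in tool [ 0.139  0.99  -0.007]
F along -12.5 across -3.6 z 1.6 pos along 0.2149 across 0.4727 tz 0.05 dir in tool [ 0.139  0.99  -0.007]
F along -12.3 across -4.1 z 1.4 pos along 0.2149 across 0.4727 tz -0.01 dir in tool [ 0.139  0.99  -0.007]
```

View pics/w5.png

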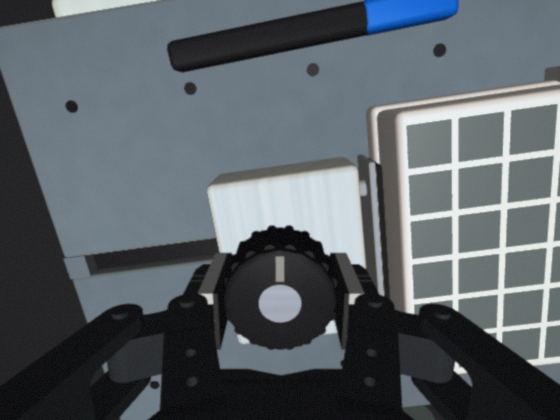

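The pad face (column ~378) lies flat along the block's near face, and the marker is untouched. Now I turn clockwise, 50° first, and check the force.

```bash
python3 -m pendant '[{"wx":0,"wy":0,"wz":6,"dx":0,"dy":0,"dz":0,"hand":-1},{"wx":0,"wy":0,"wz":12,"dx":0,"dy":0,"dz":0,"hand":-1},{"wx":0,"wy":0,"wz":18,"dx":0,"dy":0,"dz":0,"hand":-1},{"wx":0,"wy":0,"wz":24,"dx":0,"dy":0,"dz":0,"hand":-1},{"wx":0,"wy":0,"wz":30,"dx":0,"dy":0,"dz":0,"hand":-1},{"wx":0,"wy":0,"wz":30,"dx":0,"dy":0,"dz":0,"hand":-1}]'>/dev/null; python3 s.py
python3 -m pendant '[{"wx":0,"wy":0,"wz":6,"dx":0,"dy":0,"dz":0,"hand":-1},{"wx":0,"wy":0,"wz":12,"dx":0,"dy":0,"dz":0,"hand":-1},{"wx":0,"wy":0,"wz":18,"dx":0,"dy":0,"dz":0,"hand":-1},{"wx":0,"wy":0,"wz":20,"dx":0,"dy":0,"dz":0,"hand":-1},{"wx":0,"wy":0,"wz":20,"dx":0,"dy":0,"dz":0,"hand":-1}]'; python3 s.py
```

```text
F along -11.2 across -3.1 z 2.4 pos along 0.2151 across 0.4728 tz -0.07 dir in tool [ 0.618  0.786 -0.006]
time: 10.45
tool_pos: [0.5194, 0.016, 0.1463]
tool_rot: [0.001, 0.648, 0.762, -0.003]
contact_force: [-8.0, -9.2, 0.8]
gripper_width: 0.495
F along -11.5 across -3.8 z 0.8 pos along 0.2152 across 0.4730 tz -0.09 dir in tool [ 0.849  0.529 -0.006]
```

```bash
python3 -m pendant '[{"wx":0,"wy":0,"wz":5,"dx":0,"dy":0,"dz":0,"hand":-1},{"wx":0,"wy":0,"wz":10,"dx":0,"dy":0,"dz":0,"hand":-1},{"wx":0,"wy":0,"wz":15,"dx":0,"dy":0,"dz":0,"hand":-1},{"wx":0,"wy":0,"wz":20,"dx":0,"dy":0,"dz":0,"hand":-1},{"wx":0,"wy":0,"wz":24,"dx":0,"dy":0,"dz":0,"hand":-1},{"wx":0,"wy":0,"wz":27,"dx":0,"dy":0,"dz":0,"hand":-1},{"wx":0,"wy":0,"wz":27,"dx":0,"dy":0,"dz":0,"hand":-1}]'; python3 s.py wrist w6
```

```text
time: 11.03
tool_pos: [0.5197, 0.016, 0.1463]
tool_rot: [0.002, 0.808, 0.589, -0.002]
contact_force: [-5.8, -10.0, 0.2]
gripper_width: 0.5
F along -11.5 across -1.5 z 0.2 pos along 0.2153 across 0.4732 tz -0.08 dir in tool [ 0.996  0.086 -0.006]
```

View pics/w6.png

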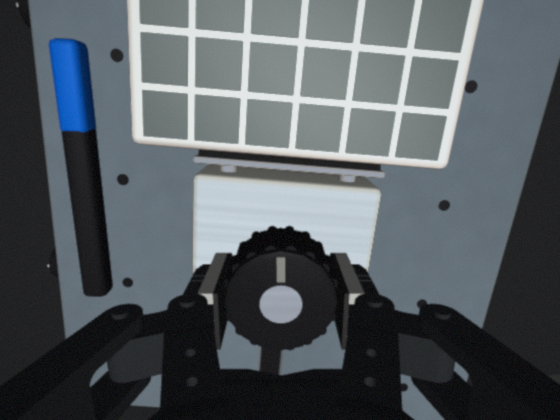

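Knob mark still aligned with the gripper, now about 0.085 rad, and the pad is flat on the block. I'll turn a little further to be firmly tight.

```bash
python3 -m pendant '[{"wx":0,"wy":0,"wz":2,"dx":0,"dy":0,"dz":0,"hand":-1},{"wx":0,"wy":0,"wz":4,"dx":0,"dy":0,"dz":0,"hand":-1}]'; python3 s.py;  python3 -m pendant '[{"wx":0,"wy":0,"wz":1,"dx":0,"dy":0,"dz":0,"hand":-1},{"wx":0,"wy":0,"wz":1,"dx":0,"dy":0,"dz":0,"hand":-1}]'; python3 s.py
```

```text
time: 11.25
tool_pos: [0.5197, 0.016, 0.1463]
tool_rot: [0.002, 0.828, 0.561, -0.002]
contact_force: [-5.8, -9.2, -0.5]
gripper_width: 0.498
F along -10.7 across -1.8 z -0.5 pos along 0.2153 across 0.4732 tz 0.10 dir in tool [ 1.     0.017 -0.006]
time: 11.42
tool_pos: [0.5197, 0.0159, 0.1463]
tool_rot: [0.002, 0.832, 0.554, -0.002]
contact_force: [-5.9, -9.1, -0.2]
gripper_width: 0.498
F along -10.6 across -1.9 z -0.2 pos along 0.2153 across 0.4733 tz -0.02 dir in tool [ 1.    -0.    -0.006]
```

```bash
python3 -m pendant '[{"wx":0,"wy":0,"wz":3,"dx":0,"dy":0,"dz":0,"hand":-1}]'; python3 s.py; python3 -c "
from h import *
s=sensors.state();print(s['ft_torque'],s['joint_efforts'][5])"; python3 s.py wrist w7
python3 - <<'E'
import cv2,numpy as np
for n in("w4","w5","w6","w7"):
    g=cv2.imread(f"pics/{n}.png",0)[258:282,240:320]; m=g>110; ys,xs=np.nonzero(m); print(n,m.sum(),240+np.median(xs),[round(240+float(xs[ys==k].mean()),1) for k in(4,18) if (ys==k).any()])
E
```

```text
time: 11.5
tool_pos: [0.5197, 0.0159, 0.1463]
tool_rot: [0.002, 0.846, 0.533, -0.002]
contact_force: [-5.4, -8.6, -0.5]
gripper_width: 0.499
F along -10.0 across -1.6 z -0.5 pos along 0.2153 across 0.4733 tz 1.86 dir in tool [ 0.999 -0.05  -0.006]
[-1.39078706  0.80582975  1.86312438] 0.9793422371149063
F along -10.0 across -1.6 z -0.5 pos along 0.2153 across 0.4733 tz 1.86 dir in tool [ 0.999 -0.05  -0.006]
w4 190 280.5 [280.5, 280.5]
w5 190 279.5 [279.5, 279.5]
w6 191 281.0 [280.5, 280.5]
w7 175 280.0 [279.5, 280.0]
```

The torque rose to 1.86 N m with no slip, so the knob is tight. I'll relax the push (which also checks the lock), then open.

```bash
python3 -m pendant '[{"wx":0,"wy":0,"wz":0,"dx":-0.002,"dy":0,"dz":0,"hand":-1},{"wx":0,"wy":0,"wz":0,"dx":-0.004,"dy":0,"dz":0,"hand":-1},{"wx":0,"wy":0,"wz":0,"dx":-0.004,"dy":0,"dz":0,"hand":-1}]'; python3 s.py
```

```text
time: 11.8
tool_pos: [0.5193, 0.0152, 0.1463]
tool_rot: [0.0, 0.846, 0.534, 0.001]
contact_force: [2.8, 0.1, -7.0]
gripper_width: 0.493
F along 1.2 across 2.6 z -7.0 pos along 0.2145 across 0.4732 tz 1.71 dir in tool [ 0.999 -0.049  0.002]
```

```bash
python3 s.py wrist w8
python3 - <<'E'
import cv2,numpy as np
ims=[]
for n in("w3","w7","w8"):
    g=cv2.imread(f"pics/{n}.png"); ims.append(g[110:230,170:400])
v=np.hstack(ims); cv2.imwrite("pics/cmp.png",v)
for n,i in zip(("w3","w7","w8"),ims):
    for c in(90,100,130,140):
        print(n,c+170,cv2.cvtColor(i,cv2.COLOR_BGR2GRAY)[30:90,c-1:c+2].mean(1).astype(int).tolist())
E
```

```text
F along 1.2 across 2.6 z -7.0 pos along 0.2145 across 0.4732 tz 1.71 dir in tool [ 0.999 -0.049  0.002]
w3 260 [124, 124, 123, 123, 124, 123, 114, 78, 37, 15, 16, 16, 16, 21, 31, 35, 36, 37, 37, 43, 85, 145, 169, 175, 178, 175, 160, 135, 126, 125, 120, 100, 92, 91, 94, 94, 94, 95, 96, 97, 103, 124, 157, 190, 210, 218, 221, 221, 223, 223, 223, 223, 224, 224, 223, 222, 221, 221, 221, 221]
w3 270 [57, 57, 57, 56, 57, 57, 52, 40, 23, 16, 14, 15, 16, 21, 31, 34, 38, 37, 37, 42, 88, 146, 170, 175, 177, 174, 156, 106, 66, 57, 66, 85, 90, 93, 94, 94, 94, 94, 95, 98, 103, 127, 159, 190, 210, 217, 221, 221, 223, 224, 224, 223, 224, 224, 224, 222, 221, 221, 221, 221]
w3 300 [126, 126, 126, 126, 126, 125, 113, 69, 27, 17, 14, 17, 15, 22, 30, 36, 35, 37, 38, 44, 89, 149, 170, 175, 178, 176, 159, 132, 126, 125, 119, 100, 91, 91, 94, 93, 95, 95, 94, 98, 104, 126, 160, 192, 210, 217, 220, 222, 223, 224, 224, 224, 224, 224, 223, 222, 220, 220, 221, 221]
w3 310 [125, 127, 126, 125, 126, 126, 115, 69, 27, 16, 14, 13, 18, 22, 33, 35, 37, 38, 40, 45, 90, 149, 170, 177, 177, 176, 158, 133, 124, 123, 119, 
[... 1756 characters left out ...]
 84, 85, 85, 88, 93, 109, 141, 170, 191, 198, 201, 204, 206, 207, 207, 208, 207, 207, 205, 205, 203, 203, 203, 203, 203]
w8 300 [134, 133, 135, 142, 174, 222, 228, 226, 223, 215, 201, 175, 121, 58, 31, 31, 31, 33, 33, 45, 90, 142, 158, 160, 160, 158, 146, 112, 103, 89, 81, 82, 83, 84, 85, 85, 86, 87, 98, 126, 157, 185, 196, 200, 203, 206, 206, 207, 207, 207, 206, 207, 205, 203, 203, 201, 202, 203, 203, 205]
w8 310 [135, 135, 136, 163, 220, 231, 228, 224, 219, 211, 191, 145, 80, 37, 31, 32, 31, 31, 38, 72, 125, 150, 159, 161, 159, 147, 124, 110, 97, 86, 82, 83, 83, 84, 86, 87, 88, 93, 110, 143, 171, 191, 199, 201, 205, 206, 208, 207, 207, 207, 207, 205, 204, 202, 202, 201, 201, 203, 204, 204]
```

View pics/cmp.png

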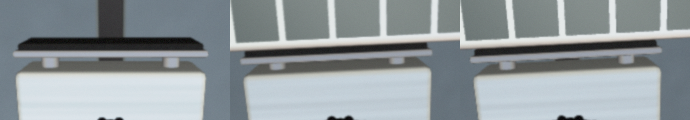

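Comparing the plate-to-jaw gap (18.0 px pushed, 19.6 px relaxed, 21.7 px uncompressed; about 2.2 px/mm), the jaw seems to have eased back about 0.7 mm when I relaxed the push. That leaves perhaps 6–8 N, so I'll check whether it is still creeping.

```bash
cat > gap.py <<'E'
import sys,cv2,numpy as np
def gap(n):
    g=cv2.cvtColor(cv2.imread(f"pics/{n}.png"),cv2.COLOR_BGR2GRAY).astype(float); out=[]
    for c in list(range(255,262))+list(range(290,330,4)):
        p=g[120:200,c-1:c+2].mean(1); j0=np.argmax(p[::1][60:]>0) # jaw plateau
        J=p[72:78].mean(); k=70
        while p[k]>.68*J:k-=1
        jy=k+(.68*J-p[k])/(p[k+1]-p[k])
        q=p[:k-8]; m=k-24+np.argmax(p[k-24:k-8]); M=p[m]; t=.5*M; k2=m
        while p[k2]>t:k2-=1
        out.append(jy-(k2+(t-p[k2])/(p[k2+1]-p[k2])))
    return round(float(np.median(out)),2),round(float(np.std(out)),2)
for n in sys.argv[1:]: print(n,gap(n))
E
python3 -m pendant '[{"wx":0,"wy":0,"wz":0,"dx":0,"dy":0,"dz":0,"hand":-1},{"wx":0,"wy":0,"wz":0,"dx":0,"dy":0,"dz":0,"hand":-1},{"wx":0,"wy":0,"wz":0,"dx":0,"dy":0,"dz":0,"hand":-1},{"wx":0,"wy":0,"wz":0,"dx":0,"dy":0,"dz":0,"hand":-1},{"wx":0,"wy":0,"wz":0,"dx":0,"dy":0,"dz":0,"hand":-1},{"wx":0,"wy":0,"wz":0,"dx":0,"dy":0,"dz":0,"hand":-1}]' >/dev/null; python3 s.py wrist w9; python3 gap.py w3 w6 w7 w8 w9
```

```text
F along 2.9 across 4.3 z -8.6 pos along 0.2144 across 0.4732 tz 1.84 dir in tool [ 0.999 -0.05   0.001]
w3 (21.76, 0.02)
w6 (18.15, 0.05)
w7 (18.08, 0.02)
w8 (19.63, 0.04)
w9 (19.65, 0.04)
```

It's stable, with no creep, but the squeeze may be near the 6 N limit. I'll test whether the lock is elastic by relaxing the residual pull.

```bash
python3 -m pendant '[{"wx":0,"wy":0,"wz":0,"dx":0.0015,"dy":0,"dz":0.002,"hand":-1},{"wx":0,"wy":0,"wz":0,"dx":0.0015,"dy":0,"dz":0.002,"hand":-1},{"wx":0,"wy":0,"wz":0,"dx":0.0015,"dy":0,"dz":0.002,"hand":-1}]' >/dev/null; python3 s.py wrist w10; python3 gap.py w10
python3 -m pendant '[{"wx":0,"wy":0,"wz":0,"dx":0.0025,"dy":0,"dz":0,"hand":-1},{"wx":0,"wy":0,"wz":0,"dx":0.0025,"dy":0,"dz":0,"hand":-1},{"wx":0,"wy":0,"wz":0,"dx":0.0025,"dy":0,"dz":0,"hand":-1}]' >/dev/null; python3 s.py wrist w11; python3 gap.py w11
```

```text
F along -4.6 across -1.3 z 4.4 pos along 0.2149 across 0.4733 tz 1.85 dir in tool [ 0.999 -0.05  -0.002]
w10 (18.95, 0.04)
F along -12.9 across -3.1 z 7.7 pos along 0.2153 across 0.4733 tz 1.86 dir in tool [ 0.999 -0.051 -0.007]
w11 (18.21, 0.03)
```

The jaw moves elastically under the lock, so letting go would lose about 4 N, leaving roughly 6–9 N. There's plenty of time, so I'll loosen slightly, press about 3 N harder and retighten for margin.

```bash
python3 -m pendant '[{"wx":0,"wy":0,"wz":-6,"dx":0,"dy":0,"dz":-0.002,"hand":-1},{"wx":0,"wy":0,"wz":-12,"dx":0,"dy":0,"dz":-0.002,"hand":-1},{"wx":0,"wy":0,"wz":-18,"dx":0,"dy":0,"dz":-0.002,"hand":-1},{"wx":0,"wy":0,"wz":-24,"dx":0,"dy":0,"dz":-0.002,"hand":-1},{"wx":0,"wy":0,"wz":-30,"dx":0,"dy":0,"dz":-0.002,"hand":-1},{"wx":0,"wy":0,"wz":-36,"dx":0,"dy":0,"dz":-0.002,"hand":-1},{"wx":0,"wy":0,"wz":-38,"dx":0,"dy":0,"dz":-0.002,"hand":-1},{"wx":0,"wy":0,"wz":-38,"dx":0,"dy":0,"dz":-0.002,"hand":-1}]'; python3 s.py
```

```text
time: 13.67
tool_pos: [0.5193, 0.016, 0.1464]
tool_rot: [0.0, 0.629, 0.778, -0.003]
contact_force: [-4.2, -10.0, -0.5]
gripper_width: 0.495
F along -10.9 across 0.0 z -0.5 pos along 0.2152 across 0.4729 tz 0.05 dir in tool [ 0.821  0.571 -0.005]
```

```bash
python3 -m pendant '[{"wx":0,"wy":0,"wz":0,"dx":0.0008,"dy":0.0006,"dz":0,"hand":-1},{"wx":0,"wy":0,"wz":0,"dx":0.0015,"dy":0.0011,"dz":0,"hand":-1},{"wx":0,"wy":0,"wz":0,"dx":0.0015,"dy":0.0011,"dz":0,"hand":-1},{"wx":0,"wy":0,"wz":0,"dx":0.0015,"dy":0.0011,"dz":0,"hand":-1}]' >/dev/null; python3 s.py
```

```text
F along -16.7 across -1.4 z 0.1 pos along 0.2158 across 0.4729 tz 0.05 dir in tool [ 0.822  0.57  -0.009]
```

```bash
python3 -m pendant '[{"wx":0,"wy":0,"wz":6,"dx":0,"dy":0,"dz":0,"hand":-1},{"wx":0,"wy":0,"wz":12,"dx":0,"dy":0,"dz":0,"hand":-1},{"wx":0,"wy":0,"wz":18,"dx":0,"dy":0,"dz":0,"hand":-1},{"wx":0,"wy":0,"wz":24,"dx":0,"dy":0,"dz":0,"hand":-1},{"wx":0,"wy":0,"wz":30,"dx":0,"dy":0,"dz":0,"hand":-1},{"wx":0,"wy":0,"wz":34,"dx":0,"dy":0,"dz":0,"hand":-1},{"wx":0,"wy":0,"wz":37,"dx":0,"dy":0,"dz":0,"hand":-1},{"wx":0,"wy":0,"wz":37,"dx":0,"dy":0,"dz":0,"hand":-1}]' >/dev/null; python3 s.py wrist w12; python3 gap.py w12
python3 -m pendant '[{"wx":0,"wy":0,"wz":0,"dx":-0.002,"dy":0,"dz":0,"hand":-1},{"wx":0,"wy":0,"wz":0,"dx":-0.004,"dy":0,"dz":0,"hand":-1},{"wx":0,"wy":0,"wz":0,"dx":-0.0045,"dy":0,"dz":0,"hand":-1},{"wx":0,"wy":0,"wz":0,"dx":-0.0045,"dy":0,"dz":0,"hand":-1}]' >/dev/null; python3 s.py wrist w13; python3 gap.py w13
```

```text
F along -15.8 across 0.5 z -0.5 pos along 0.2158 across 0.4732 tz 1.25 dir in tool [ 0.999 -0.037 -0.009]
w12 (17.11, 34.72)
F along -3.0 across 5.7 z -5.1 pos along 0.2150 across 0.4732 tz 1.19 dir in tool [ 0.999 -0.035 -0.   ]
w13 (18.48, 0.02)
```

Extrapolated to zero hand force, the gap gives a squeeze of about 9.5–12 N, well inside 6–16. Now I open and lift away.

```bash
python3 -m pendant '[{"wx":0,"wy":0,"wz":0,"dx":-0.001,"dy":0,"dz":0,"hand":0.7},{"wx":0,"wy":0,"wz":0,"dx":-0.001,"dy":0,"dz":0,"hand":0.7},{"wx":0,"wy":0,"wz":0,"dx":-0.001,"dy":0,"dz":0,"hand":0.7},{"wx":0,"wy":0,"wz":0,"dx":-0.001,"dy":0,"dz":0,"hand":0.7},{"wx":0,"wy":0,"wz":0,"dx":-0.001,"dy":0,"dz":0,"hand":0.7}]'; python3 s.py wrist w14; python3 gap.py w14
python3 -m pendant '[{"wx":0,"wy":0,"wz":0,"dx":0,"dy":0,"dz":-0.03,"hand":0.7},{"wx":0,"wy":0,"wz":0,"dx":0,"dy":0,"dz":-0.06,"hand":0.7},{"wx":0,"wy":0,"wz":0,"dx":-0.01,"dy":0,"dz":-0.1,"hand":0.7},{"wx":0,"wy":0,"wz":0,"dx":-0.04,"dy":0,"dz":-0.14,"hand":0.7},{"wx":0,"wy":0,"wz":0,"dx":-0.04,"dy":0,"dz":-0.15,"hand":0.7},{"wx":0,"wy":0,"wz":0,"dx":-0.04,"dy":0,"dz":-0.15,"hand":0.7},{"wx":0,"wy":0,"wz":0,"dx":-0.04,"dy":0,"dz":-0.15,"hand":0.7}]'
python3 m.py w15; python3 s.py
```

```text
time: 15.52
tool_pos: [0.5189, 0.0154, 0.1472]
tool_rot: [-0.0, 0.842, 0.54, 0.0]
contact_force: [-0.4, -0.3, -0.2]
gripper_width: 0.854
F along -0.4 across -0.3 z -0.2 pos along 0.2145 across 0.4728 tz -0.02 dir in tool [ 0.999 -0.035  0.001]
w14 (19.33, 0.02)
time: 16.15
tool_pos: [0.5025, -0.0213, 0.298]
tool_rot: [0.001, 0.842, 0.539, 0.001]
contact_force: [-0.5, 0.0, -0.1]
gripper_width: 0.847
[[0.4173, 0.9088, -0.0008, 0.5019], [0.9088, -0.4173, 0.0005, -0.0209], [0.0002, -0.0009, -1.0, 0.296], [0.0, 0.0, 0.0, 1.0]]
knob top 484 [ 0.5132 -0.0018] [0.0124 0.0351] 64.36 [ 0.5131 -0.0009  0.173 ] [ 0.5138266  -0.00085148]
block top 12532 [0.5402 0.0661] [0.0975 0.125 ] 65.46 [0.5486 0.0867 0.1543] [0.5500201  0.07510865]
jaw top 3097 [0.5189 0.0126] [0.0551 0.0833] 67.53 [0.5208 0.0132 0.1402] [0.51694673 0.00871655]
platform 43906 [0.5193 0.0124] [0.2432 0.2507] 67.3 [ 0.5087 -0.008   0.1103] [0.51836044 0.01356385]
F along -0.8 across -0.4 z -1.3 pos along 0.1744 across 0.4711 tz 0.00 dir in tool [ 0.999 -0.034  0.   ]
```

View pics/w15.png

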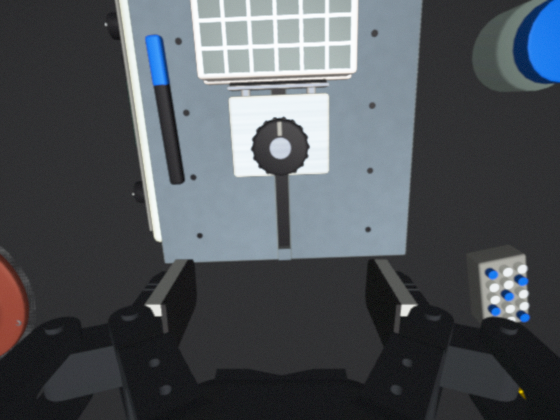

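The picture shows the block flat against the pad, knob mark up at (279,127), and marker and rack in place. The gap opened to 19.3 px on release, though, so before handing in I'll work out the compression metrically by projecting the edges onto the jaw-top plane.

```bash
cat > met.py <<'E'
from h import *
import sys
c=cams.calibration("wrist");H=np.array(c["hand_eye"]);f=210/np.tan(np.radians(c["fov_y"])/2)
print("f",round(f,1))
def q2T(p,q):
    T=np.eye(4);q=np.array(q,float);q/=np.linalg.norm(q);T[:3,:3]=R.from_quat([q[1],q[2],q[3],q[0]]).as_matrix();T[:3,3]=p;return T@H
def unproj(P,u,v,z):
    r=P[:3,:3]@np.array([(u-c["cx"])/f,(v-c["cy"])/f,1]);return P[:3,3]+r*(z-P[2,3])/r[2]
D=np.array([.3859,.9225,0])
def gap(n,P,cols):
    g=cv2.cvtColor(cv2.imread(f"pics/{n}.png"),cv2.COLOR_BGR2GRAY).astype(float); out=[]
    # search rows using projection of jaw front-top edge: find jaw bright plateau just ahead of knob
    for u in cols:
        p=g[:,u-1:u+2].mean(1); r0=ROW[n]; J=p[r0:r0+5].mean(); k=r0
        while p[k]>.68*J:k-=1
        jy=k+(.68*J-p[k])/(p[k+1]-p[k])
        w=WIN[n]; m=k-w+np.argmax(p[k-w:k-w//3]); t=.5*p[m]; k2=m
        while p[k2]>t:k2-=1
        py=k2+(t-p[k2])/(p[k2+1]-p[k2])
        out.append((unproj(P,u,py,.138)-unproj(P,u,jy,.140))@D*1000)
    print(n,"gap mm %.2f sd %.2f"%(np.median(out),np.std(out)))
C=list(range(253,262))+list(range(288,330,4)); C2=[264,267,270,290,294,298,302]
ROW=dict(w3=195,w6=195,w7=195,w8=195,w9=195,w10=195,w11=195,w12=192,w13=195,w14=195,w2=155,w15=108)
WIN={k:24 for k in ROW};WIN["w2"]=WIN["w15"]=14
P3=q2T([.49946,-.03313,.14431],[-.00083,.83212,.5546,-.00072])
if __name__=="__main__":
  gap("w3",P3,C)
  gap("w6",q2T([.5197,.016,.1463],[.002,.808,.589,-.002]),C)
  gap("w7",q2T([.5197,.0159,.1463],[.002,.846,.533,-.002]),C)
  gap("w8",q2T([.5193,.0152,.1463],[0,.846,.534,.001]),C)
  gap("w12",q2T([.5197,.0165,.1463],[.003,.842,.54,-.003]),C[9:])
  gap("w14",q2T([.5189,.0154,.1472],[0,.842,.54,0]),C)
  T2=np.array([[0.387,0.9221,0.0001,0.4988],[0.9221,-0.387,-0.0003,-0.0343],[-0.0002,0.0002,-1,0.2914],[0,0,0,1]])
  T5=np.array([[0.4173,0.9088,-0.0008,0.5019],[0.9088,-0.4173,0.0005,-0.0209],[0.0002,-0.0009,-1,0.296],[0,0,0,1]])
  gap("w2",T2@H,C2); gap("w15",T5@H,C2)
E
python3 met.py
```

```text
f 348.9
w3 gap mm 9.07 sd 0.01
w6 gap mm 7.57 sd 0.01
w7 gap mm 7.57 sd 0.01
w8 gap mm 8.27 sd 0.02
w12 gap mm 7.13 sd 24.16
w14 gap mm 8.18 sd 0.01
w2 gap mm 9.21 sd 0.09
w15 gap mm 68.46 sd 27.46
```

Compression was 1.94 mm while pushed (about 15.5 N) and 0.89 mm after release (about 6.5–7 N). I'll go back down open and check whether it creeps.

```bash
python3 -m pendant '[{"wx":0,"wy":0,"wz":0,"dx":0.04,"dy":0,"dz":0.03,"hand":0.7},{"wx":0,"wy":0,"wz":0,"dx":0.04,"dy":0,"dz":0.07,"hand":0.7},{"wx":0,"wy":0,"wz":0,"dx":0.04,"dy":0,"dz":0.11,"hand":0.7},{"wx":0,"wy":0,"wz":0,"dx":0.04,"dy":0,"dz":0.14,"hand":0.7},{"wx":0,"wy":0,"wz":0,"dx":0.04,"dy":0,"dz":0.15,"hand":0.7},{"wx":0,"wy":0,"wz":0,"dx":0.04,"dy":0,"dz":0.15,"hand":0.7},{"wx":0,"wy":0,"wz":0,"dx":0.04,"dy":0,"dz":0.15,"hand":0.7},{"wx":0,"wy":0,"wz":0,"dx":0.04,"dy":0,"dz":0.15,"hand":0.7}]'; python3 s.py wrist w16
python3 - <<'E'
from met import *
ROW["w16"]=195;WIN["w16"]=24
gap("w16",tool()@H,C)
E
```

```text
time: 16.87
tool_pos: [0.5203, 0.0151, 0.1491]
tool_rot: [0.001, 0.842, 0.54, 0.001]
contact_force: [-0.8, 0.1, 1.1]
gripper_width: 0.849
F along -0.2 across -0.8 z 1.1 pos along 0.2148 across 0.4741 tz 0.04 dir in tool [ 0.999 -0.034  0.001]
f 348.9
w16 gap mm 8.23 sd 0.02
```

Stable, but about 6.7 N is too close to 6 N. I'll regrip, loosen, press to about 18 N, retighten, and this time unwind the twist and avoid pulling back before opening.

```bash
python3 -m pendant '[{"wx":0,"wy":0,"wz":0,"dx":0,"dy":0,"dz":0.001,"hand":-1},{"wx":0,"wy":0,"wz":0,"dx":0,"dy":0,"dz":0.001,"hand":-1},{"wx":0,"wy":0,"wz":0,"dx":0,"dy":0,"dz":0.001,"hand":-1},{"wx":0,"wy":0,"wz":0,"dx":0,"dy":0,"dz":0.001,"hand":-1},{"wx":0,"wy":0,"wz":0,"dx":0,"dy":0,"dz":0.001,"hand":-1},{"wx":0,"wy":0,"wz":0,"dx":0,"dy":0,"dz":0.001,"hand":-1},{"wx":0,"wy":0,"wz":0,"dx":0,"dy":0,"dz":0.001,"hand":-1}]' | grep width; python3 s.py
python3 -m pendant '[{"wx":0,"wy":0,"wz":0,"dx":0.002,"dy":0,"dz":0,"hand":-1},{"wx":0,"wy":0,"wz":0,"dx":0.003,"dy":0,"dz":0,"hand":-1},{"wx":0,"wy":0,"wz":0,"dx":0.003,"dy":0,"dz":0,"hand":-1}]' | grep width; python3 s.py
```

```text
gripper_width: 0.493
F along 0.3 across -2.3 z 6.1 pos along 0.2144 across 0.4733 tz -0.03 dir in tool [ 0.999 -0.034  0.   ]
gripper_width: 0.496
F along -11.1 across -4.8 z 7.5 pos along 0.2149 across 0.4734 tz 0.01 dir in tool [ 0.999 -0.034 -0.006]
```

```bash
python3 -m pendant '[{"wx":0,"wy":0,"wz":-6,"dx":0,"dy":0,"dz":-0.001,"hand":-1},{"wx":0,"wy":0,"wz":-12,"dx":0,"dy":0,"dz":-0.001,"hand":-1},{"wx":0,"wy":0,"wz":-18,"dx":0,"dy":0,"dz":-0.001,"hand":-1},{"wx":0,"wy":0,"wz":-24,"dx":0,"dy":0,"dz":-0.001,"hand":-1},{"wx":0,"wy":0,"wz":-30,"dx":0,"dy":0,"dz":-0.001,"hand":-1},{"wx":0,"wy":0,"wz":-36,"dx":0,"dy":0,"dz":-0.001,"hand":-1},{"wx":0,"wy":0,"wz":-37,"dx":0,"dy":0,"dz":-0.001,"hand":-1},{"wx":0,"wy":0,"wz":-37,"dx":0,"dy":0,"dz":-0.001,"hand":-1}]' | grep width; python3 s.py
python3 -m pendant '[{"wx":0,"wy":0,"wz":0,"dx":0.0008,"dy":0.0006,"dz":0,"hand":-1},{"wx":0,"wy":0,"wz":0,"dx":0.0015,"dy":0.0011,"dz":0,"hand":-1},{"wx":0,"wy":0,"wz":0,"dx":0.0015,"dy":0.0011,"dz":0,"hand":-1},{"wx":0,"wy":0,"wz":0,"dx":0.0015,"dy":0.0011,"dz":0,"hand":-1}]' |grep width; python3 s.py
```

```text
gripper_width: 0.495
F along -9.6 across -2.6 z 5.0 pos along 0.2148 across 0.4730 tz 0.06 dir in tool [ 0.818  0.575 -0.006]
gripper_width: 0.496
F along -13.6 across -3.4 z 5.3 pos along 0.2154 across 0.4731 tz 0.11 dir in tool [ 0.819  0.574 -0.009]
```

```bash
python3 -m pendant '[{"wx":0,"wy":0,"wz":0,"dx":0.0007,"dy":0.0005,"dz":0,"hand":-1},{"wx":0,"wy":0,"wz":0,"dx":0.0013,"dy":0.0009,"dz":0,"hand":-1},{"wx":0,"wy":0,"wz":0,"dx":0.0013,"dy":0.0009,"dz":0,"hand":-1},{"wx":0,"wy":0,"wz":0,"dx":0.0013,"dy":0.0009,"dz":0,"hand":-1}]' |grep width; python3 s.py
```

```text
gripper_width: 0.491
F along -18.4 across -4.8 z 8.2 pos along 0.2160 across 0.4731 tz 0.06 dir in tool [ 0.819  0.574 -0.011]
```

```bash
python3 -m pendant '[{"wx":0,"wy":0,"wz":6,"dx":0,"dy":0,"dz":0,"hand":-1},{"wx":0,"wy":0,"wz":12,"dx":0,"dy":0,"dz":0,"hand":-1},{"wx":0,"wy":0,"wz":18,"dx":0,"dy":0,"dz":0,"hand":-1},{"wx":0,"wy":0,"wz":24,"dx":0,"dy":0,"dz":0,"hand":-1},{"wx":0,"wy":0,"wz":30,"dx":0,"dy":0,"dz":0,"hand":-1},{"wx":0,"wy":0,"wz":34,"dx":0,"dy":0,"dz":0,"hand":-1},{"wx":0,"wy":0,"wz":37,"dx":0,"dy":0,"dz":0,"hand":-1},{"wx":0,"wy":0,"wz":37,"dx":0,"dy":0,"dz":0,"hand":-1}]' |grep width; python3 s.py wrist w17
python3 -m pendant '[{"wx":0,"wy":0,"wz":-1,"dx":-0.001,"dy":0,"dz":0,"hand":-1},{"wx":0,"wy":0,"wz":-1.5,"dx":-0.003,"dy":0,"dz":0,"hand":-1},{"wx":0,"wy":0,"wz":-1.5,"dx":-0.0045,"dy":0,"dz":0,"hand":-1},{"wx":0,"wy":0,"wz":-1.5,"dx":-0.0045,"dy":0,"dz":0,"hand":-1}]' |grep width; python3 s.py wrist w18;python3 gap.py w18
python3 - <<'E'
from met import *
for n in("w18",):
    ROW[n]=195;WIN[n]=24
    gap(n,tool()@H,C)
E
```

```text
gripper_width: 0.496
F along -17.0 across -2.6 z 6.2 pos along 0.2160 across 0.4733 tz -0.05 dir in tool [ 0.999 -0.036 -0.011]
gripper_width: 0.5
F along -5.5 across -0.7 z 3.8 pos along 0.2150 across 0.4733 tz 0.04 dir in tool [ 1.    -0.008 -0.002]
w18 (18.2, 0.03)
f 348.9
w18 gap mm 7.72 sd 0.02
```

```bash
python3 -m pendant '[{"wx":0,"wy":0,"wz":0,"dx":-0.001,"dy":0,"dz":0,"hand":-1},{"wx":0,"wy":0,"wz":0,"dx":-0.0015,"dy":0,"dz":0,"hand":0.7},{"wx":0,"wy":0,"wz":0,"dx":-0.0015,"dy":0,"dz":0,"hand":0.7},{"wx":0,"wy":0,"wz":0,"dx":-0.0015,"dy":0,"dz":0,"hand":0.7},{"wx":0,"wy":0,"wz":0,"dx":-0.0015,"dy":0,"dz":0,"hand":0.7},{"wx":0,"wy":0,"wz":0,"dx":-0.0015,"dy":0,"dz":0,"hand":0.7},{"wx":0,"wy":0,"wz":0,"dx":-0.0015,"dy":0,"dz":0,"hand":0.7}]' |grep width; python3 s.py wrist w19;python3 - <<'E'
from met import *
for n in("w19",):
    ROW[n]=195;WIN[n]=24
    gap(n,tool()@H,C)
E
cat > mark.py <<'E'
import cv2,numpy as np,sys
for n in sys.argv[1:]:
    g=cv2.imread(f"pics/{n}.png",0)[255:285,240:320]; ys,xs=np.nonzero(g>110); print(n,len(xs),"x vs y fit deg",np.degrees(np.arctan(np.polyfit(ys,xs,1)[0])).round(1))
E
python3 mark.py w4 w7 w14 w18 w19
```

```text
gripper_width: 0.844
F along -0.3 across 0.2 z -0.3 pos along 0.2149 across 0.4726 tz 0.05 dir in tool [ 1.    -0.008  0.   ]
f 348.9
w19 gap mm 7.98 sd 0.02
w4 198 x vs y fit deg 0.0
w7 175 x vs y fit deg 1.4
w14 187 x vs y fit deg 3.2
w18 205 x vs y fit deg 3.0
w19 177 x vs y fit deg 2.3
```

Compression is now 1.09 mm, about 7.5–8.7 N, and the knob mark is within 3° of its original direction (tight). I'll lift away and make the final checks.

```bash
python3 -m pendant '[{"wx":0,"wy":0,"wz":0,"dx":0,"dy":0,"dz":-0.03,"hand":0.7},{"wx":0,"wy":0,"wz":0,"dx":0,"dy":0,"dz":-0.06,"hand":0.7},{"wx":0,"wy":0,"wz":0,"dx":-0.01,"dy":0,"dz":-0.1,"hand":0.7},{"wx":0,"wy":0,"wz":0,"dx":-0.02,"dy":0,"dz":-0.14,"hand":0.7},{"wx":0,"wy":0,"wz":0,"dx":-0.02,"dy":0,"dz":-0.16,"hand":0.7},{"wx":0,"wy":0,"wz":0,"dx":-0.02,"dy":0,"dz":-0.16,"hand":0.7},{"wx":0,"wy":0,"wz":0,"dx":-0.02,"dy":0,"dz":-0.16,"hand":0.7},{"wx":0,"wy":0,"wz":0,"dx":-0.02,"dy":0,"dz":-0.16,"hand":0.7}]'
python3 m.py w20
python3 - <<'E'
from h import *
X=np.load("w20.npy");x,y,z=X[...,0],X[...,1],X[...,2]
m=(abs(z-.1545)<.004)&(abs(x-.545)<.1)&(abs(y-.08)<.1);p=X[m]
A=np.c_[p[:,:2],np.ones(len(p))];print("block slope",np.linalg.lstsq(A,p[:,2],rcond=None)[0][:2])
# near edge direction of the block top
d=np.array([.3859,.9225]);e=np.array([.9225,-.3859]);a=p[:,:2]@d;b=p[:,:2]@e
bs=np.arange(b.min()+.01,b.max()-.01,.004);ed=[np.percentile(a[abs(b-t)<.002],1) for t in bs]
print("near edge vs jaw x, rad",np.polyfit(bs,ed,1)[0])
E
```

```text
time: 21.48
tool_pos: [0.5106, -0.0026, 0.3054]
tool_rot: [-0.001, 0.835, 0.551, -0.001]
contact_force: [-0.5, 0.3, -0.4]
gripper_width: 0.854
[[0.3929, 0.9196, -0.0034, 0.5103], [0.9196, -0.3929, 0.0006, -0.0025], [-0.0008, -0.0033, -1.0, 0.3046], [0.0, 0.0, 0.0, 1.0]]
knob top 411 [ 0.5133 -0.0016] [0.0127 0.0344] 64.8 [ 0.5131 -0.0008  0.1731] [ 0.5139438  -0.00064103]
block top 16346 [0.545  0.0757] [0.1198 0.1246] 66.8 [0.554  0.0979 0.1543] [0.55413514 0.08472246]
jaw top 2759 [0.5194 0.0123] [0.0548 0.084 ] 67.32 [0.5216 0.0142 0.1402] [0.5168779  0.00906329]
platform 42704 [0.5231 0.0213] [0.2617 0.2507] 67.36 [0.51   0.0033 0.1103] [0.5231192  0.02235039]
block slope [9.81758715e-05 2.27785500e-03]
near edge vs jaw x, rad 0.004579765842554823
```

View pics/w20.png

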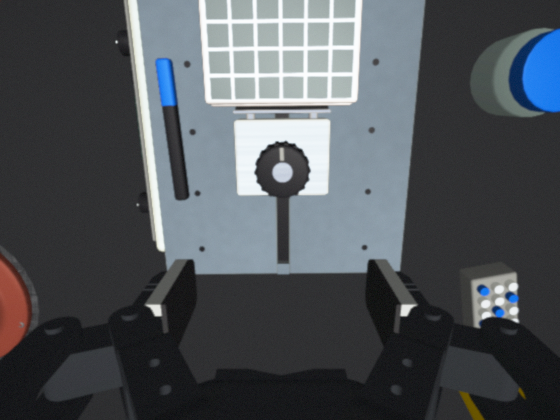

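The picture shows the gripper clear and the pad along the block's near edge (row ~105). The knob mark points at the block (283,153) and the marker is untouched. Block slope is 0.002 rad and it is square to about 0.005 rad. Handing in.

```bash
python3 -c "
from plant import job
print(job.job_done())"
```

```text
the job is handed in; nothing more can be done
None
```

I finished the job and handed it in at about 21.5 s. I broke the knob loose, backed it off to about 1.43 rad and slid the jaw until the pad pushed the block against the fence. I then retightened the knob and let go. No verdict was reported.

**Squeeze:** On letting go, the jaw eased back elastically and the squeeze dropped. After the second tightening it looked too close to the 6 N limit (about 6.7 N), so I redid the tightening. In all I tightened it three times, pressing with about 12, 16 and 18 N at the wrist. In the last round the hand force was still about 4 N on the jaw when I opened the fingers.

**Last checks:**
- **Clamping force:** the pad is compressed about 1.1 mm, so the squeeze is about 8.7 N at 8 N/mm. Calibrating against the wrist force gives nearer 7–7.7 N. Both are inside 6–16 N, but neither is a direct measurement, and the margin at the low end is modest.
- **Knob:** its mark is within about 3° of where it started, so it is tight. The last round showed no torque build-up against the end stop, unlike the first two, where it rose to 1.86 and 1.25 N m.
- **Block:** flat to about 0.002 rad and square to the jaw to about 0.005 rad.
- **Bench:** the gripper is clear and the marker was not disturbed. The other bystanders were not measured again; those in the last wrist picture look unmoved.

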